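# Lock a lens case into the indexing fixture

### The job

Slide the flat grey lens case along the bench, without lifting it, onto the pad between the jaws of the holding fixture, with its long side along the rail. Then pull up the lock plunger by its knob, slide the section one hole towards the case and let the pin drop fully home in that next hole, so that the case is boxed in between the jaws. Finish while still gripping the knob, holding the pin home, and leave the other things on the bench alone.

Things in the scene. Friction and masses are not known exactly. Their poses are not given: they have to be found in the camera images.
- case: The lens case: flat dark grey box, collider 50 (its x, from -24 to +26 of the origin) x 64 (its y) x 24 mm high, 0.12 kg give or take a third. Origin at the middle of its underside, z up. It starts flat on the bench in front of the fixture (robot side).
- fixture: Bare metal holding fixture, fixed to the bench; origin on the bench at the middle of the nest, x away from the robot, y along the ladder rail, z up; it stands turned -0.1 to 0.3 rad about z. Fixed jaw at y = -34.5 to -48.5 mm (50 wide in x, 34 high), its foot 8 mm high to y = -69. The sole is a thin sheet, in effect flush with the bench: things slide onto it without a step.
- next_hole (a point): Middle of the mouth of the hole that the pin must end in, 24 mm above the bench, in the top of the ladder rail (22 mm wide in x, 24 high, y = 50 to 215 mm of the fixture). The rail has four square holes, 11 mm long in y, at y = 74 (this one), 114 (pin at the start), 154 and 194 mm.
- nest (a point): The nest: middle of the dark thin pad (54 in x by 66 in y) between the jaws, on the bench surface, axes of the fixture. The case belongs here with its 64 mm side along the fixture's y and its 50 mm side along x (either way round). Open towards -x and +x, no stops there.
- section (a joint): Sliding section (steel sleeve over the rail with a jaw in front, 50 mm wide in x, 35 high): m moved along the fixture's -y, towards the nest. 0 = locked in the hole at y = 114 mm (start, within 1 mm), +0.040 = next hole towards the nest, -0.040 = next hole the other way; end stops -0.084 and +0.050. 2 N of friction; slides only with the pin out of the hole (play in a hole 1.5 mm each way).
- jaw_face (a point): Middle of the section's jaw face, which looks along the fixture's -y to the nest, 18 mm above the bench; axes of the fixture. It is 74.5 mm from the nest's middle at the start and 34.5 mm at +0.040.
- plunger (a joint): The spring lock plunger on the section: m pulled up, 0 = pin fully home, 0.018 = stop. The round-nosed 8 mm pin reaches 12 mm into a hole, so it is free above 0.012. The spring pushes it back with about 4 N at 0 and 6 N at 0.018.
- knob (a point): Middle of the plunger's knob, an upright black cylinder 24 mm across and 24 mm high; this point is 66 mm above the bench when the pin is home, and rises and travels with it. Below the knob: a boss 26 mm across up to 44 mm height, then the section's flat top at 35 mm.
- cup: Bystander, to be left alone: blue open cup with screws, 62 wide, 31 high (mm), loose on the bench; origin under its middle.
- kapton: Bystander, to be left alone: amber tape roll lying flat, 60 mm wide, 18 high (mm), loose on the bench; origin under its middle.
- roll: Bystander, to be left alone: white label roll lying flat, 66 wide, 30 high (mm), loose on the bench; origin under its middle.
- driver: Bystander, to be left alone: green-handled screwdriver, 152 long (mm), loose on the bench; origin under its middle.
- brick: Bystander, to be left alone: black power brick, 119 x 52 x 32 (mm), loose on the bench; origin under its middle.
- lens_cup: Bystander, to be left alone: dark open cup, 56 wide, 27 high (mm), loose on the bench; origin under its middle.
- flux: Bystander, to be left alone: slim pen, 140 long (mm), loose on the bench; origin under its middle.

How it is judged:
By the outcome, as a careful person would: the job done as asked, in the order asked, and still so for the second after the job is handed in, while the arm keeps its last pose, push and grip.
It also fails if it takes over 48 s, if anything falls off the work surface, if the arm or the gripper's body presses on something with over 40 N, if the wrist force passes 120 N, or if a joint passes its speed limit or range.

### The arm

A 6-joint arm with a two-finger parallel gripper is mounted at the origin on a cart in front of the work surface, level with it; the furniture and walls round the work are solid. World frame = base frame: x ahead of the robot, y to its left, z up, the work surface at z = 0. Lengths are in m, angles in rad, forces in N, time in s.
With the tool pointing down it reaches from about 0.3 to 0.775 m from the base axis. Payload 14.6 kg.
Tool frame: the origin (TCP) lies between the finger pads; the fingertips stand 19 mm ahead of it and the grasp point (between the pads) is the TCP; z points along the fingers, y is the direction in which the jaws open and shut (so a half turn about z gives the same grasp; the last joint's range is limited). The gripper opens to 94 mm and grips with 3 to 60 N. Pads are 16 mm wide; open, the fingers measure 119 mm over their backs; the gripper's body (75 mm by 177 mm) begins 78 mm behind the grasp point.
Start: joints at [1.066, 0.3, 1.521, -0, 1.321, -0.067], TCP at [0.233, 0.498, 0.224] pointing down, gripper open.
Joint ranges: [-3.03, 3.03], [-0.79, 2.21], [0.23, 2.52], [-1.04, 4.18], [0, 3.07], [-2.55, 2.55]. Speed limits (rad/s): [2.22, 2.22, 2.57, 3.14, 3.14, 3.14].

### API

Orientations are given as [roll, pitch, yaw] about the fixed x, y, z axes, in that order (R = Rz(yaw) Ry(pitch) Rx(roll)).
In Python, from station import telemetry, vision, ctrl gives the robot as it stands. The module is installed in compiled form; this text tells all that it offers.
- The arm moves only by the shell command python3 -m creep 'ROWS' [FORCE]. ROWS is JSON, a list of rows, each a list of 3 entries, a list of its own where there are three numbers: the shift along the tool's x, y, z in units of 50 mm (1.0 is 50 mm), then the turn about the tool's z in units of 8 degrees (1.0 is 8 degrees), then the opening, from 0 (shut) to 1 (fully open). In form: [[[tx, ty, tz], twist, gripper], ...]. A call has 1 to 12 rows; each row is the pose to reach, as a shift and turn from the pose commanded when the call began, along the tool's axes at that moment; what a row does not reach only later rows make up. A row lasts 1/10 s, in which the tool goes at most 50 mm and 8.59 degrees, less where a joint would pass 70% of its speed; a pose out of reach is approached as far as the arm can. A call with a gripper value outside its range is refused whole. The fingers move at their own pace and stop on an object; FORCE is the grip in N (left out, the last holds). Time passes only in rows, so rows that repeat a pose let the fingers close. It gives the time, the measured TCP pose, the force and the opening at its end, in the units of the state.
- telemetry.get_obs(): the state, without advancing time (a new reading comes with each control period).
- vision.camera(name): name is "scene" or "side" or "wrist"; returns a dict with "img" (400x640x3 uint8, red, green, blue), "depth" (400x640 float32, m along the optical axis (not along the pixel's ray), 0 where there is no reading), "vertical_fov" (degrees; the focal length in pixels is half the picture's height over the tangent of half this angle, whatever the lens; pixels are square), "cx", "cy" (the principal point, pixels), "extrinsics" (4x4, takes a point from camera to world coordinates); the wrist camera has in their place "hand_eye" (4x4, takes a point from camera to tool coordinates, whose origin is the TCP and whose axes are the flange's). Camera axes: x right, y down, z forward; pixel columns grow to the right and rows downward; lengths in m; the calibration is good to about 2 mm. A picture is of the moment at which its call begins: read the wrist's pose just before it.
- ctrl.hand_in(): hands the job in, once; it reports no verdict.
The state is a dict: "time_s": time; "qpos": joint angles; "joint_vel": joint speeds; "tau": joint torques, N m; "ee_pos": TCP position; "eef_rot": TCP orientation; "force": force on the tool from outside, world axes, zero at the start; "moment": the same for the moment, N m; "grip_width": finger opening in m.
Only numpy, scipy, OpenCV 4.12 (cv2) and the standard library are available. Lean on these libraries where they do the work, as an engineer would, in place of code of your own. Each camera call takes 0.05 s, during which the arm holds its last target.

## Working session

There is one attempt and no reset: what is moved stays moved. The work goes in short steps, Python scripts to look and compute and a shell command to move; the robot and the scene stay as the last step left them, time stands still between calls to the robot, and variables do not carry over. Pictures are saved under pics/ and viewed, and the job is handed in when it is done.

```bash
mkdir -p pics; ls
python3 - <<'E'
from station import telemetry, vision
import cv2,numpy as np
print(telemetry.get_obs())
for n in ["scene","side","wrist"]:
    c=vision.camera(n); cv2.imwrite(f"pics/{n}0.png",c["img"][:,:,::-1])
    np.savez(f"pics/{n}0.npz",**c)
    print(n,c["vertical_fov"],c["cx"],c["cy"],c.get("extrinsics",c.get("hand_eye")))
E
```

```text
pics
{'time_s': 0.0, 'qpos': array([ 1.06638945e+00,  3.00485014e-01,  1.52160674e+00, -3.48162739e-05,
        1.32068547e+00, -6.65785292e-02]), 'joint_vel': array([ 8.63424712e-04, -3.67730193e-05, -6.55126866e-04, -3.87103320e-04,
       -2.60244720e-03,  1.02189781e-03]), 'tau': array([ 6.97115302e-04, -5.31828153e+01, -3.52729511e+01,  7.08051352e-02,
        2.45550263e-02, -1.39454842e-04]), 'ee_pos': array([0.23306487, 0.49790322, 0.22386783]), 'eef_rot': array([-3.14040846e+00, -4.51606603e-05,  2.70377292e+00]), 'force': array([ 0.63840891, -0.4651192 ,  0.03917698]), 'moment': array([-0.01016086, -0.05427346, -0.00382966]), 'grip_width': 0.09396907745242597}
scene 48.215345346319154 318.2785536048451 195.87353353920528 [[ 0.66326687 -0.57497079  0.47904661 -0.08874964]
 [-0.74837489 -0.51254555  0.42098941 -0.34071766]
 [ 0.00347659 -0.63773478 -0.77024818  1.07447577]
 [ 0.          0.          0.          1.        ]]
side 55.73502044883363 324.49363278068694 194.0008380602017 [[ 0.99274599 -0.04184119  0.11271515  0.37861988]
 [-0.11940232 -0.45295548  0.88350123 -1.02346449]
 [ 0.0140882  -0.89055076 -0.45466567  0.69065848]
 [ 0.          0.          0.          1.        ]]
wrist 66.59483159507678 319.72323499080835 204.53219170676263 [[-8.03961241e-04 -9.69569578e-01 -2.44814597e-01  7.16304237e-02]
 [ 9.99999309e-01 -5.69561574e-04 -1.02825205e-03  1.65397596e-03]
 [ 8.57524916e-04 -2.44815255e-01  9.69569366e-01 -1.59736765e-01]
 [ 0.00000000e+00  0.00000000e+00  0.00000000e+00  1.00000000e+00]]
```

View pics/scene0.png

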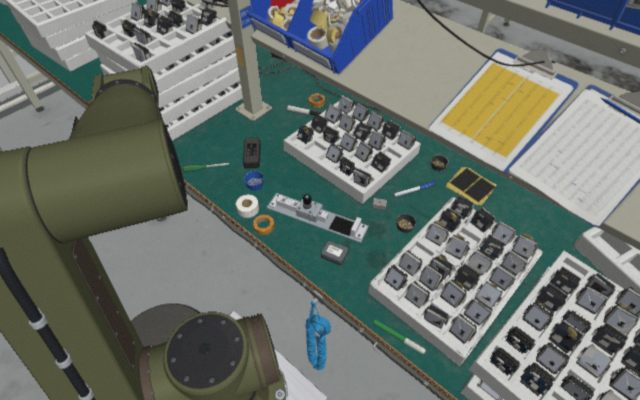

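View pics/side0.png

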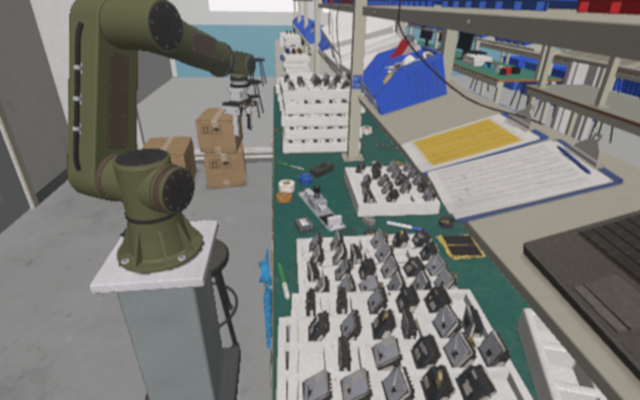

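View pics/wrist0.png

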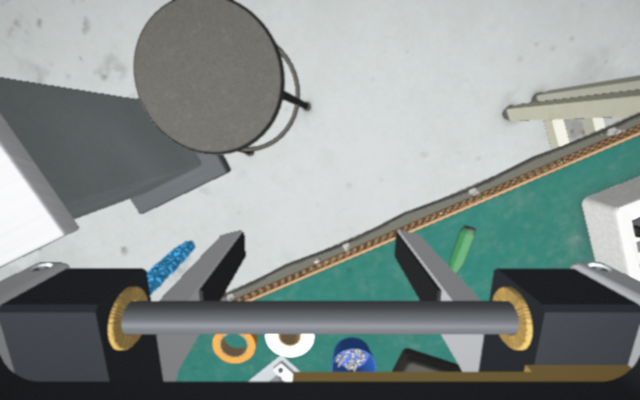

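The scene view shows the fixture from about (270,200) to (365,232), with the knob near (307,200), the dark pad at (343,226) and the case at (335,252). Kapton is at (263,225), the label roll at (247,206), and the cup at (255,181). I'll turn the depth into a point cloud.

```bash
cat > h.py <<'E'
import numpy as np,cv2
from scipy.spatial.transform import Rotation as R
def cloud(c,obs=None):
    d=c["depth"];h,w=d.shape
    f=h/2/np.tan(np.radians(float(c["vertical_fov"]))/2)
    u,v=np.meshgrid(np.arange(w),np.arange(h))
    P=np.stack([(u-c["cx"])/f*d,(v-c["cy"])/f*d,d],-1)
    if "extrinsics" in c: T=np.array(c["extrinsics"])
    else:
        W=np.eye(4);W[:3,:3]=R.from_euler("xyz",obs["eef_rot"]).as_matrix();W[:3,3]=obs["ee_pos"];T=W@c["hand_eye"]
    P=P@T[:3,:3].T+T[:3,3];P[d==0]=np.nan
    return P
def pix(c,p):
    T=np.linalg.inv(c["extrinsics"]);q=T[:3,:3]@p+T[:3,3];f=200/np.tan(np.radians(float(c["vertical_fov"]))/2)
    return q[0]/q[2]*f+c["cx"],q[1]/q[2]*f+c["cy"]
E
python3 - <<'E'
from h import *
c=dict(np.load("pics/scene0.npz"));P=cloud(c)
for (u,v) in [(335,252),(307,200),(343,226),(303,209),(276,201),(360,232),(335,240),(345,170),(263,225),(247,206),(255,181),(405,222),(380,204),(410,189)]:
    print((u,v),P[v,u].round(3))
im=c["img"][130:290,220:430,::-1];cv2.imwrite("pics/z0.png",cv2.resize(im,None,fx=3.8,fy=3.7,interpolation=2))
m=(P[...,0]>.2)&(P[...,0]<.75)&(P[...,1]>-.2)&(P[...,1]<.6)
# height map
S=1000;H=np.zeros((550,800,3),np.uint8)
a=np.round((.75-P[...,0])*S).astype(float);b=np.round((.6-P[...,1])*S)
for v,u in zip(*np.where(m)):
    i,j=int(a[v,u]),int(b[v,u])
    cv2.circle(H,(j,i),2,tuple(int(x) for x in c["img"][v,u][::-1]),-1)
for k in range(0,800,100): cv2.line(H,(k,0),(k,550),(255,255,255),1);cv2.putText(H,f"{.6-k/S:.1f}",(k,10),0,.4,(0,255,255),1)
for k in range(50,550,100): cv2.line(H,(0,k),(800,k),(255,255,255),1);cv2.putText(H,f"{.75-k/S:.1f}",(0,k),0,.4,(0,255,255),1)
cv2.imwrite("pics/top0.png",H)
E
```

```text
(335, 252) [0.446 0.067 0.021]
(307, 200) [0.501 0.22  0.074]
(343, 226) [0.539 0.113 0.005]
(303, 209) [0.488 0.225 0.04 ]
(276, 201) [0.468 0.319 0.018]
(360, 232) [0.552 0.061 0.01 ]
(335, 240) [ 0.488  0.101 -0.001]
(345, 170) [0.684 0.228 0.048]
(263, 225) [ 0.387  0.295 -0.001]
(247, 206) [0.391 0.363 0.029]
(255, 181) [0.484 0.43  0.012]
(405, 222) [ 0.666 -0.017  0.013]
(380, 204) [0.669 0.076 0.017]
(410, 189) [0.785 0.045 0.011]
```

View pics/z0.png

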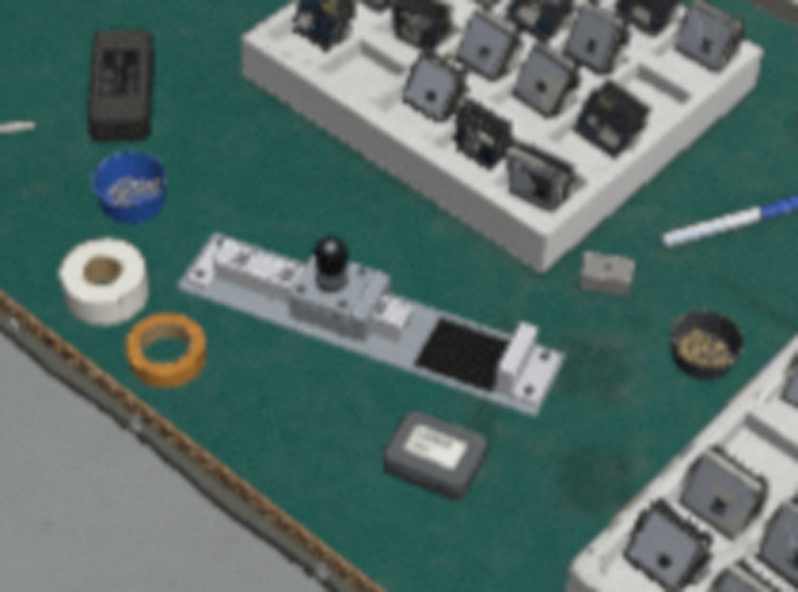

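View pics/top0.png

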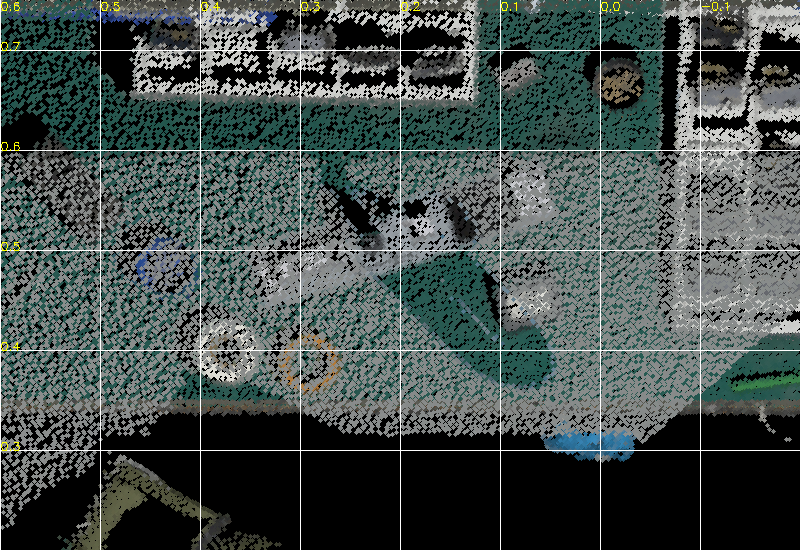

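```bash
cat >> h.py <<'E'
def topmap(P,img,x0,x1,y0,y1,S,fn,r=2,zmin=-.02,zmax=.3):
    H=np.zeros((int((x1-x0)*S),int((y1-y0)*S),3),np.uint8)
    m=(P[...,0]>x0)&(P[...,0]<x1)&(P[...,1]>y0)&(P[...,1]<y1)&(P[...,2]>zmin)&(P[...,2]<zmax)
    vs,us=np.where(m);o=np.argsort(P[vs,us,2])
    for v,u in zip(vs[o],us[o]):
        cv2.circle(H,(int((y1-P[v,u,1])*S),int((x1-P[v,u,0])*S)),r,tuple(int(x) for x in img[v,u][::-1]),-1)
    t=np.ceil(y0*20)/20
    while t<y1:
        k=int((y1-t)*S);cv2.line(H,(k,0),(k,H.shape[0]),(255,255,255),1);cv2.putText(H,f"{t:.2f}",(k,10),0,.4,(0,255,255),1);t+=.05
    t=np.ceil(x0*20)/20
    while t<x1:
        k=int((x1-t)*S);cv2.line(H,(0,k),(H.shape[1],k),(255,255,255),1);cv2.putText(H,f"{t:.2f}",(0,k),0,.4,(0,255,255),1);t+=.05
    cv2.imwrite(fn,H)
E
python3 - <<'E'
from h import *
c=dict(np.load("pics/scene0.npz"));P=cloud(c)
topmap(P,c["img"],.35,.65,-.02,.38,2000,"pics/top1.png",3)
m=(P[...,0]>.38)&(P[...,0]<.53)&(P[...,1]>.0)&(P[...,1]<.16)&(P[...,2]>.017)&(P[...,2]<.03)
Q=P[m];print(len(Q),np.median(Q,0),cv2.minAreaRect(Q[:,:2].astype(np.float32)*1000))
E
```

```text
393 [0.44555159 0.07008735 0.02435827] ((471.3830261230469, 79.53870391845703), (107.661376953125, 67.01995849609375), 19.529560089111328)
```

View pics/top1.png

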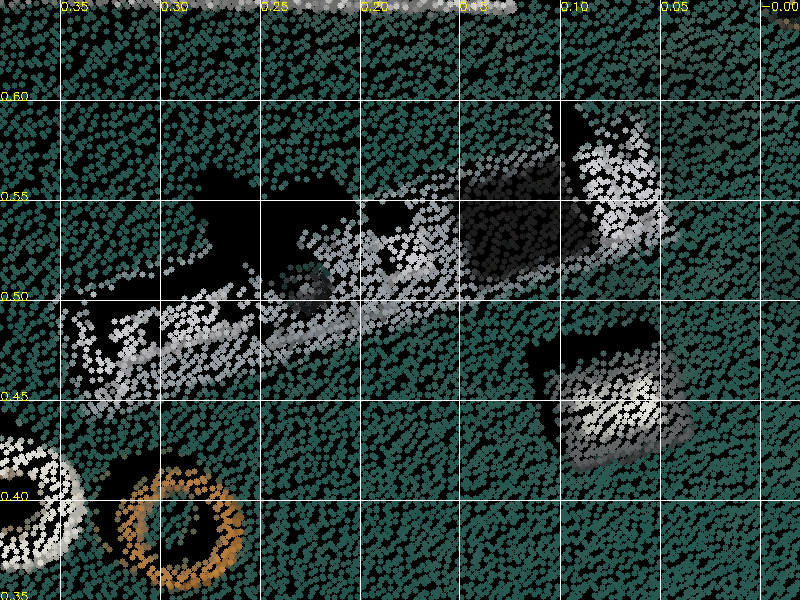

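The top map puts the nest near (0.54, 0.115) with the fixture at about 0.25 rad. The case is near (0.443, 0.07) and almost parallel to it. I'll bring the wrist camera over for a finer look.

```bash
cat >> h.py <<'E'
def plan(target,yaw):
    from station import telemetry
    o=telemetry.get_obs();r=R.from_euler("xyz",o["eef_rot"])
    d=r.inv().apply(np.array(target)-o["ee_pos"])/.05
    y=o["eef_rot"][2]
    dw=(yaw-y+np.pi)%(2*np.pi)-np.pi
    # roll=pi: turn about tool z (down) is minus world yaw
    print("pos",o["ee_pos"].round(4),"rot",o["eef_rot"].round(4),"rows t",d.round(3),"twist",round(-np.degrees(dw)/8,3),"F",o["force"].round(1),"w",round(o["grip_width"],4),"t",o["time_s"],"q",o["qpos"].round(2))
E
python3 -c "
from h import *
plan([.49,.03,.26],1.82)"
```

```text
pos [0.2331 0.498  0.224 ] rot [-3.1407 -0.      2.7038] rows t [-8.621 -6.299 -0.714] twist 6.33 F [ 1.1  0.1 -0.2] w 0.0939 t 0.15 q [ 1.07  0.3   1.52 -0.    1.32 -0.07]
```

```bash
python3 -m creep '[[[-0.8,-0.6,-0.1],0.6,1],[[-1.6,-1.2,-0.2],1.2,1],[[-2.4,-1.8,-0.3],1.8,1],[[-3.2,-2.3,-0.4],2.4,1],[[-4.0,-2.9,-0.5],3.0,1],[[-4.8,-3.5,-0.6],3.6,1],[[-5.6,-4.1,-0.7],4.2,1],[[-6.4,-4.7,-0.7],4.8,1],[[-7.2,-5.3,-0.7],5.4,1],[[-8.0,-5.9,-0.7],6.0,1],[[-8.6,-6.3,-0.7],6.3,1],[[-8.6,-6.3,-0.7],6.3,1]]'
python3 - <<'E'
from station import telemetry, vision
from h import *
o=telemetry.get_obs();c=vision.camera("wrist")
cv2.imwrite("pics/w1.png",c["img"][:,:,::-1]);np.savez("pics/w1.npz",**c,pos=o["ee_pos"],rot=o["eef_rot"])
print(o["ee_pos"],o["eef_rot"],o["joint_vel"].round(3),o["qpos"].round(3))
P=cloud(c,o);topmap(P,c["img"],.37,.65,0,.37,2000,"pics/top2.png",1)
E
```

```text
time_s: 1.35
ee_pos: [0.4903, 0.0272, 0.2589]
eef_rot: [-3.141, 0.0, 1.819]
force: [0.6, 1.4, -0.9]
grip_width: 0.094
[0.49025192 0.02724988 0.25885327] [-3.14069580e+00  2.31133421e-04  1.81861922e+00] [ 0.078 -0.036  0.043  0.011  0.005  0.024] [-0.019  0.142  1.633 -0.     1.368 -0.267]
```

View pics/w1.png

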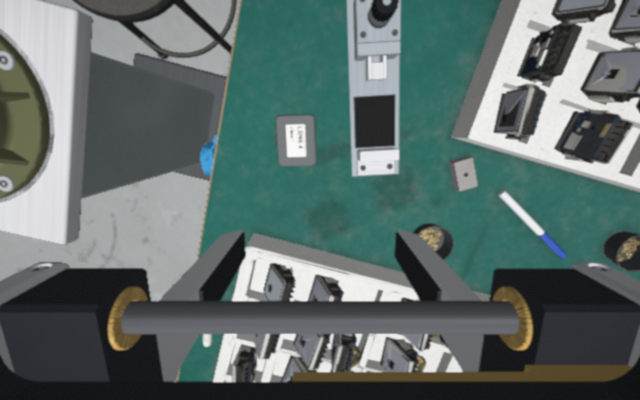

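View pics/top2.png

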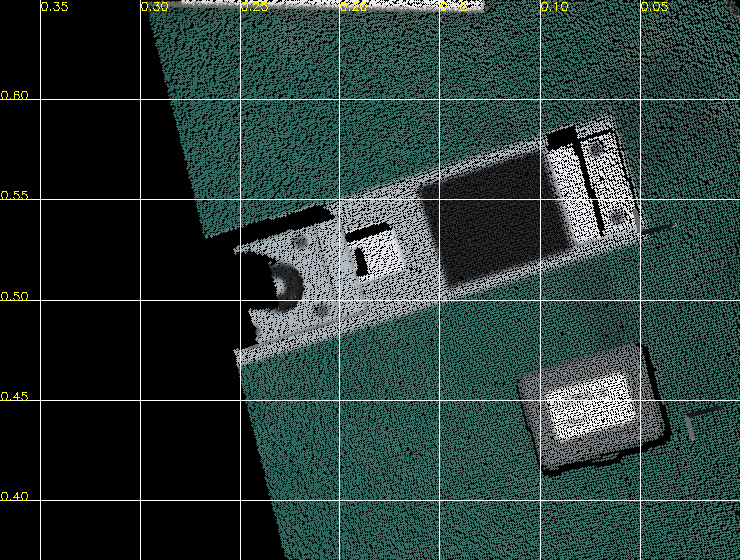

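The wrist view shows the case at about (296,140), the pad at (375,120) and the knob at the top edge (383,10). I'll fit their poses now.

Run:
```python
from h import *
c=dict(np.load("pics/w1.npz"));o=dict(eef_rot=c["rot"],ee_pos=c["pos"]);P=cloud(c,o)
img=c["img"].astype(int)
def box(x0,x1,y0,y1,z0,z1): return (P[...,0]>x0)&(P[...,0]<x1)&(P[...,1]>y0)&(P[...,1]<y1)&(P[...,2]>z0)&(P[...,2]<z1)
def rect(m,n):
    Q=P[m];r=cv2.minAreaRect(Q[:,:2].astype(np.float32)*1000);print(n,len(Q),"med",np.nanmedian(Q,0).round(4),"mean",Q.mean(0).round(4),r)
print("bench z",np.nanmedian(P[box(.45,.5,.13,.2,-.03,.03)],0))
rect(box(.40,.49,.02,.12,.018,.04),"case")
dark=(img.sum(-1)<130)
m=box(.48,.60,.07,.18,-.01,.008)&dark
m=cv2.morphologyEx(m.astype(np.uint8),cv2.MORPH_OPEN,np.ones((3,3)))>0
rect(m,"pad")
m=box(.49,.61,.03,.13,.028,.045);rect(m,"fixed jaw top")
rect(box(.46,.56,.12,.32,.030,.04),"section top")
rect(box(.46,.55,.19,.30,.068,.1),"knob top")
# sole edges: line fit of sole long edge
for mm in [m]: pass
```

```text
bench z [ 4.74840074e-01  1.65992291e-01 -4.61689944e-04]
case 2001 med [0.4465 0.0754 0.0239] mean [0.4466 0.0752 0.0238] ((446.1347961425781, 74.2625961303711), (50.60430908203125, 65.04962158203125), 15.1321382522583)
pad 1730 med [0.5403 0.1236 0.0007] mean [0.5403 0.1233 0.0007] ((540.401611328125, 122.8098373413086), (47.898048400878906, 61.089447021484375), 17.527013778686523)
fixed jaw top 451 med [0.5521 0.0829 0.0332] mean [0.5522 0.083  0.0332] ((552.4622192382812, 82.75637817382812), (49.381683349609375, 14.063972473144531), 17.221622467041016)
section top 1828 med [0.5096 0.2139 0.0344] mean [0.5094 0.215  0.0344] ((509.8798522949219, 220.54029846191406), (50.10663604736328, 57.11783218383789), 16.543441772460938)
knob top 373 med [0.5071 0.226  0.077 ] mean [0.5068 0.226  0.0761] ((507.2788391113281, 226.11488342285156), (25.290836334228516, 14.945427894592285), 8.183598518371582)
```

Everything agrees: the case is at (0.446, 0.074) with yaw 15.1°, measuring 50.6 × 65.0 mm with its top at 24 mm. The fixture yaw is 17.2°, and the nest comes out at (0.5402, 0.1225) from the jaw and (0.5404, 0.1228) from the pad. Next I'll line up over the case.

```bash
python3 -c "
from h import *
plan([.4461,.0743,.100],1.835)
plan([.4461,.0743,.024],1.835)"
```

```text
pos [0.4894 0.029  0.2589] rot [-3.1405e+00 -3.0000e-04  1.8211e+00] rows t [ 1.091 -0.612  3.179] twist -0.1 F [-0.7  1.   0.3] w 0.094 t 1.4 q [-0.02  0.14  1.63  0.    1.37 -0.27]
pos [0.4894 0.029  0.2589] rot [-3.1405e+00 -3.0000e-04  1.8211e+00] rows t [ 1.091 -0.61   4.699] twist -0.1 F [-0.7  1.   0.3] w 0.094 t 1.4 q [-0.02  0.14  1.63  0.    1.37 -0.27]
```

```bash
python3 -m creep '[[[0.4,-0.2,0.7],-0.1,1],[[0.8,-0.45,1.4],-0.1,1],[[1.09,-0.61,2.1],-0.1,1],[[1.09,-0.61,2.8],-0.1,1],[[1.09,-0.61,3.2],-0.1,1],[[1.09,-0.61,3.2],-0.1,1],[[1.09,-0.61,3.2],-0.1,1]]' 20; python3 -c "
from h import *
plan([.4461,.0743,.024],1.835)"
```

```text
time_s: 2.1
ee_pos: [0.4459, 0.0762, 0.1002]
eef_rot: [3.141, -0.0, 1.839]
force: [0.1, 0.6, 1.0]
grip_width: 0.0939
pos [0.4459 0.0762 0.1002] rot [ 3.1414 -0.      1.8392] rows t [-0.039 -0.006  1.524] twist 0.03 F [0.1 0.6 1. ] w 0.0939 t 2.1 q [ 0.09  0.24  1.92  0.    0.98 -0.18]
```

```bash
python3 -m creep '[[[-0.02,0,0.5],0,1],[[-0.04,0,1.0],0,1],[[-0.04,0,1.3],0,1],[[-0.04,0,1.52],0,1],[[-0.04,0,1.52],0,1]]' 15
python3 - <<'E'
from station import telemetry, vision
from h import *
c=vision.camera("side");cv2.imwrite("pics/s2.png",cv2.resize(c["img"][160:280,230:420,::-1],None,fx=4,fy=4))
c=vision.camera("wrist");cv2.imwrite("pics/w2.png",c["img"][:,:,::-1])
plan([.4461,.0743,.024],1.835)
E
```

```text
time_s: 2.6
ee_pos: [0.4464, 0.0739, 0.0234]
eef_rot: [-3.141, -0.0, 1.838]
force: [-0.2, 0.6, 0.5]
grip_width: 0.0941
pos [0.447  0.0738 0.0244] rot [3.1403e+00 3.0000e-04 1.8382e+00] rows t [ 0.014 -0.015  0.009] twist 0.023 F [-0.4 -0.5  0.1] w 0.0937 t 2.7 q [ 0.08  0.38  1.96 -0.    0.8  -0.18]
```

View pics/w2.png

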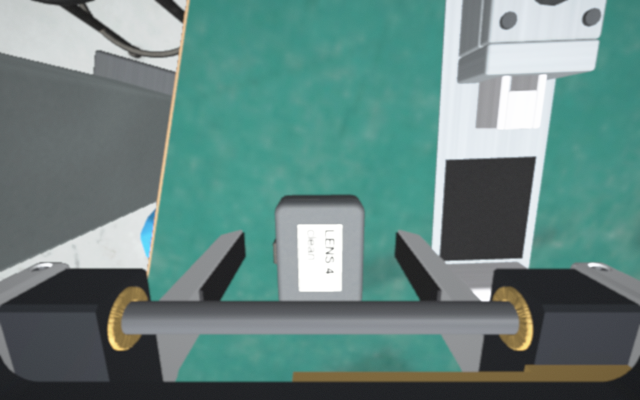

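View pics/s2.png

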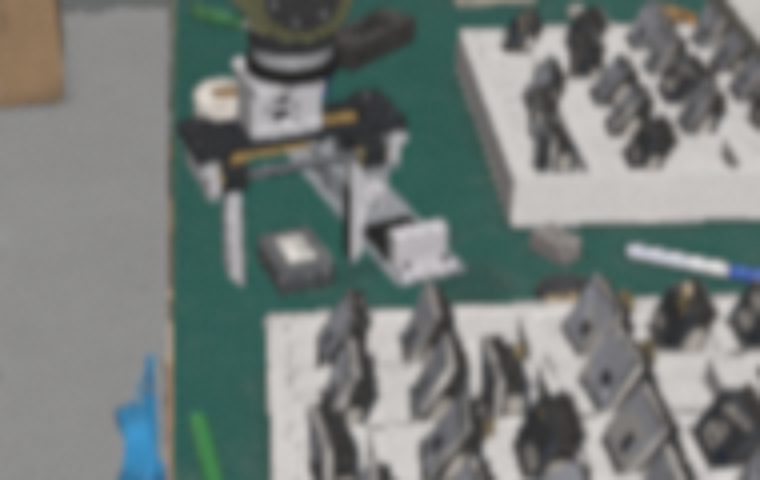

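The fingers straddle the case in the wrist view (fingers at columns 245 and 400, case at 276–363), clear of the fixture. Closing the gripper.

```bash
python3 -m creep '[[[0,0,0],0,0.6],[[0,0,0],0,0.5],[[0,0,0],0,0.4],[[0,0,0],0,0.4],[[0,0,0],0,0.4],[[0,0,0],0,0.4],[[0,0,0],0,0.4],[[0,0,0],0,0.4]]' 15;  python3 - <<'E'
from h import *
n=np.array([.5402,.1225]);a=.300
fx=np.array([np.cos(a),np.sin(a)]);fy=np.array([-fx[1],fx[0]])
from station import telemetry
p=telemetry.get_obs()["ee_pos"][:2];print("fixture frame",(p-n)@fx,(p-n)@fy)
for gx,gy in [(-.085,0.003),(-.04,.003),(0,0.002)]:
    t=n+gx*fx+gy*fy;print(gx,gy);plan([*t,.024],np.pi/2+a)
E
```

```text
time_s: 3.5
ee_pos: [0.4464, 0.0737, 0.0235]
eef_rot: [3.142, 0.0, 1.838]
force: [0.6, -0.3, 1.3]
grip_width: 0.0496
fixture frame -0.10398575069833729 -0.018887868207548057
-0.085 0.003
pos [0.4464 0.0737 0.0235] rot [3.1416 0.     1.8382] rows t [ 0.45   0.365 -0.01 ] twist -0.234 F [ 0.6 -0.3  1.3] w 0.0496 t 3.5 q [ 0.08  0.38  1.96 -0.    0.8  -0.18]
-0.04 0.003
pos [0.4464 0.0737 0.0235] rot [3.1416 0.     1.8382] rows t [ 0.479  1.265 -0.01 ] twist -0.234 F [ 0.6 -0.3  1.3] w 0.0496 t 3.5 q [ 0.08  0.38  1.96 -0.    0.8  -0.18]
0 0.002
pos [0.4464 0.0737 0.0235] rot [3.1416 0.     1.8382] rows t [ 0.485  2.065 -0.01 ] twist -0.234 F [ 0.6 -0.3  1.3] w 0.0496 t 3.5 q [ 0.08  0.38  1.96 -0.    0.8  -0.18]
```

```bash
python3 -m creep '[[[0.2,0.1,0],-0.12,0.4],[[0.4,0.25,0],-0.23,0.4],[[0.46,0.45,0],-0.23,0.4],[[0.47,0.7,0],-0.23,0.4],[[0.48,0.95,0],-0.23,0.4],[[0.48,1.2,0],-0.23,0.4],[[0.48,1.45,0],-0.23,0.4],[[0.48,1.7,0],-0.23,0.4],[[0.48,1.9,0],-0.23,0.4],[[0.48,2.05,0],-0.23,0.4],[[0.48,2.05,0],-0.23,0.4],[[0.48,2.05,0],-0.23,0.4]]' 15;  python3 - <<'E'
from h import *
from station import vision,telemetry
n=np.array([.5402,.1225]);a=.300
fx=np.array([np.cos(a),np.sin(a)]);fy=np.array([-fx[1],fx[0]])
o=telemetry.get_obs();p=o["ee_pos"][:2];print("fixture frame",(p-n)@fx,(p-n)@fy)
plan([*(n+.002*fy-.001*fx),.024],np.pi/2+a)
c=vision.camera("wrist");cv2.imwrite("pics/w3.png",c["img"][:,:,::-1])
E
```

```text
time_s: 4.7
ee_pos: [0.5395, 0.1245, 0.0235]
eef_rot: [3.14, 0.0, 1.871]
force: [1.4, 0.8, 2.2]
grip_width: 0.0496
fixture frame -0.00011321694520844622 0.0020776216767662762
pos [0.5395 0.1245 0.0235] rot [3.1403 0.     1.8707] rows t [-0.002 -0.018 -0.009] twist -0.001 F [1.4 0.8 2.2] w 0.0496 t 4.7 q [ 0.16  0.56  1.68  0.    0.91 -0.14]
```

View pics/w3.png

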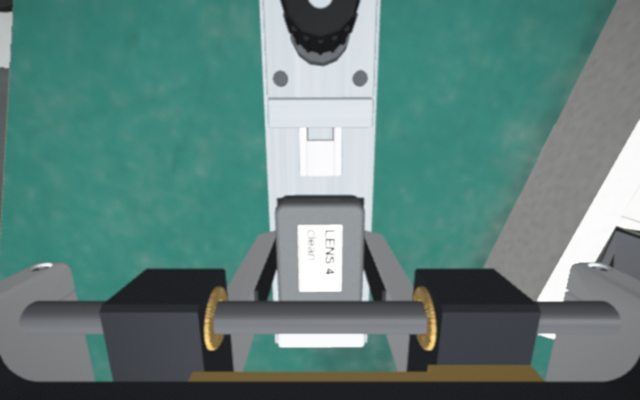

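The case sits on the pad, square to the rail. Releasing and rising.

```bash
python3 -m creep '[[[0,0,0],0,0.6],[[0,0,0],0,0.8],[[0,0,0],0,1],[[0,0,0],0,1],[[0,0,0],0,1],[[0,0,-0.4],0,1],[[0,0,-1],0,1],[[0,0,-1.7],0,1],[[0,0,-2.4],0,1],[[0,0,-3],0,1],[[0,0,-3],0,1],[[0,0,-3],0,1]]' 15;  python3 - <<'E'
from h import *
from station import vision,telemetry
o=telemetry.get_obs();c=vision.camera("wrist");cv2.imwrite("pics/w4.png",c["img"][:,:,::-1])
np.savez("pics/w4.npz",**c,pos=o["ee_pos"],rot=o["eef_rot"])
print(o["ee_pos"],o["grip_width"],o["joint_vel"].round(3))
P=cloud(c,o)
n=np.array([.5402,.1225]);a=.300
fx=np.array([np.cos(a),np.sin(a)]);fy=np.array([-fx[1],fx[0]])
F=np.stack([(P[...,:2]-n)@fx,(P[...,:2]-n)@fy,P[...,2]],-1)
def rect(n,x0,x1,y0,y1,z0,z1):
    m=(F[...,0]>x0)&(F[...,0]<x1)&(F[...,1]>y0)&(F[...,1]<y1)&(F[...,2]>z0)&(F[...,2]<z1);Q=F[m]
    print(n,len(Q),"med",np.median(Q,0).round(4),"min",Q.min(0).round(4),"max",Q.max(0).round(4),cv2.minAreaRect(Q[:,:2].astype(np.float32)*1000))
rect("case",-.04,.04,-.033,.04,.018,.03)
rect("knob",-.03,.03,.09,.14,.070,.09)
rect("sect",-.04,.04,.06,.20,.028,.04)
rect("jaw",-.04,.04,-.06,-.03,.030,.04)
E
```

```text
time_s: 5.95
ee_pos: [0.5389, 0.1239, 0.1735]
eef_rot: [3.141, 0.0, 1.87]
force: [0.8, 0.4, -0.5]
grip_width: 0.0941
[0.53889814 0.12391286 0.17345393] 0.09411416070522081 [ 0.001  0.026  0.023 -0.    -0.006  0.001]
case 2844 med [-0.0002  0.0047  0.0239] min [-0.0254 -0.03    0.0181] max [0.0245 0.0352 0.0265] ((-0.6601028442382812, 2.7135257720947266), (49.460723876953125, 65.459716796875), 0.9713245630264282)
knob 815 med [-1.000e-04  1.139e-01  7.740e-02] min [-0.0121  0.1014  0.0702] max [0.0128 0.1269 0.0803] ((0.39580821990966797, 114.03717803955078), (25.073352813720703, 24.481189727783203), 79.10615539550781)
sect 3051 med [-1.000e-04  1.009e-01  3.450e-02] min [-0.0249  0.0747  0.0307] max [0.0252 0.1405 0.0398] ((-0.09698104858398438, 107.5452880859375), (50.51777648925781, 64.96060180664062), 1.2626492977142334)
jaw 616 med [ 0.0003 -0.0407  0.0334] min [-0.0245 -0.0487  0.0301] max [ 0.025  -0.0342  0.0356] ((0.2698097229003906, -41.43467712402344), (14.487884521484375, 49.53562545776367), 89.9404525756836)
```

View pics/w4.png

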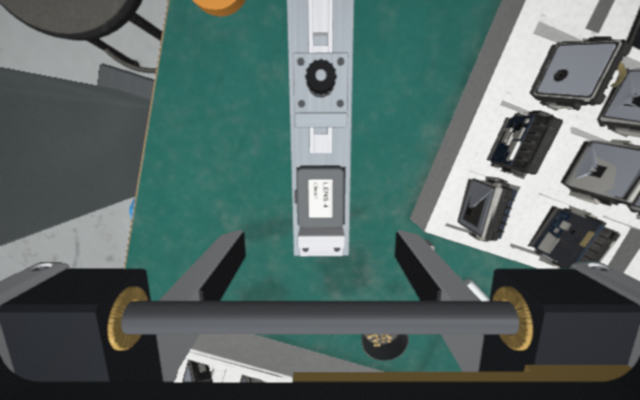

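The case centre is at (-0.7, +2.7) mm in the fixture frame, square to within 1°. The knob is at (0.4, 114.0) mm with its top at about 78 mm, as specified. Moving to the knob.

```bash
python3 -c "
from h import *
plan([.5068,.2314,.120],1.871)
plan([.5068,.2314,.067],1.871)"
```

```text
pos [0.5385 0.1239 0.1725] rot [-3.1404e+00 -2.0000e-04  1.8702e+00] rows t [2.242 0.029 1.051] twist -0.006 F [ 0.3  0.  -0. ] w 0.0939 t 6.0 q [ 0.16  0.35  1.58 -0.    1.21 -0.14]
pos [0.5385 0.1239 0.1725] rot [-3.1404e+00 -2.0000e-04  1.8702e+00] rows t [2.242 0.031 2.111] twist -0.006 F [ 0.3  0.  -0. ] w 0.0939 t 6.0 q [ 0.16  0.35  1.58 -0.    1.21 -0.14]
```

```bash
python3 -m creep '[[[0.5,0,0],0,1],[[1.1,0,0.1],0,1],[[1.7,0.02,0.4],0,1],[[2.24,0.03,0.8],0,1],[[2.24,0.03,1.05],0,1],[[2.24,0.03,1.05],0,1],[[2.24,0.03,1.05],0,1]]' 30;  python3 -c "
from h import *
plan([.5068,.2314,.067],1.871)"
```

```text
time_s: 6.7
ee_pos: [0.5075, 0.2307, 0.1207]
eef_rot: [-3.141, 0.0, 1.87]
force: [-0.6, 0.4, -0.6]
grip_width: 0.0937
pos [0.5075 0.2307 0.1207] rot [-3.1407e+00  2.0000e-04  1.8696e+00] rows t [ 0.019 -0.008  1.074] twist -0.01 F [-0.6  0.4 -0.6] w 0.0937 t 6.7 q [ 0.36  0.42  1.61 -0.    1.11  0.06]
```

```bash
python3 -m creep '[[[0.01,0,0.4],0,1],[[0.01,0,0.8],0,1],[[0.01,0,1.07],0,1],[[0.01,0,1.07],0,0.7],[[0.01,0,1.07],0,0.4],[[0.01,0,1.07],0,0.2],[[0.01,0,1.07],0,0.1],[[0.01,0,1.07],0,0.1],[[0.01,0,1.07],0,0.1],[[0.01,0,1.07],0,0.1],[[0.01,0,1.07],0,0.1],[[0.01,0,1.07],0,0.1]]' 30;  python3 - <<'E'
from h import *
from station import vision
c=vision.camera("wrist");cv2.imwrite("pics/w5.png",c["img"][:,:,::-1])
plan([.5068,.2314,.067],1.871)
E
```

```text
time_s: 7.9
ee_pos: [0.5072, 0.2319, 0.0674]
eef_rot: [-3.142, -0.0, 1.87]
force: [-1.3, -0.4, -0.1]
grip_width: 0.0254
pos [0.5066 0.2317 0.0674] rot [-3.1400e+00  1.0000e-04  1.8703e+00] rows t [-0.007  0.001  0.008] twist -0.005 F [-6.  -1.9  8.2] w 0.0235 t 7.95 q [0.36 0.49 1.65 0.   1.   0.06]
```

View pics/w5.png

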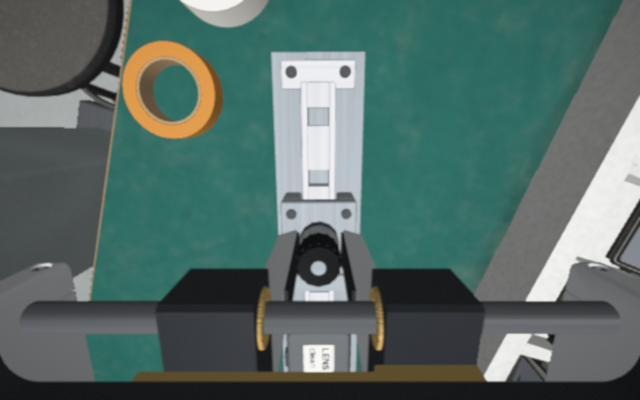

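The knob is between the fingers at (318,265), with an opening of about 24 mm. Pulling it up 15 mm.

```bash
python3 -m creep '[[[0,0,0],0,0.1],[[0,0,0],0,0.1],[[0,0,-0.08],0,0.1],[[0,0,-0.16],0,0.1],[[0,0,-0.24],0,0.1],[[0,0,-0.3],0,0.1],[[0,0,-0.3],0,0.1],[[0,0,-0.3],0,0.1],[[0,0,-0.3],0,0.1]]' 30;  python3 - <<'E'
from h import *
from station import vision,telemetry
o=telemetry.get_obs();c=vision.camera("wrist");cv2.imwrite("pics/w6.png",c["img"][:,:,::-1])
P=cloud(c,o);Q=P[255:275,310:326].reshape(-1,3);print("knob top",np.nanmedian(Q,0), np.nanmax(Q[:,2]))
plan([.5068,.2314,.067],1.871)
E
```

```text
time_s: 8.85
ee_pos: [0.5066, 0.2317, 0.0822]
eef_rot: [-3.14, 0.0, 1.87]
force: [-4.4, -1.4, -5.4]
grip_width: 0.0234
knob top [0.50531278 0.23324071 0.09259555] 0.09484504142988173
pos [0.5066 0.2317 0.0822] rot [-3.1400e+00  1.0000e-04  1.8702e+00] rows t [-0.007  0.002  0.304] twist -0.005 F [-4.5 -0.6 -5.4] w 0.0232 t 8.9 q [0.36 0.47 1.64 0.   1.03 0.06]
```

View pics/w6.png

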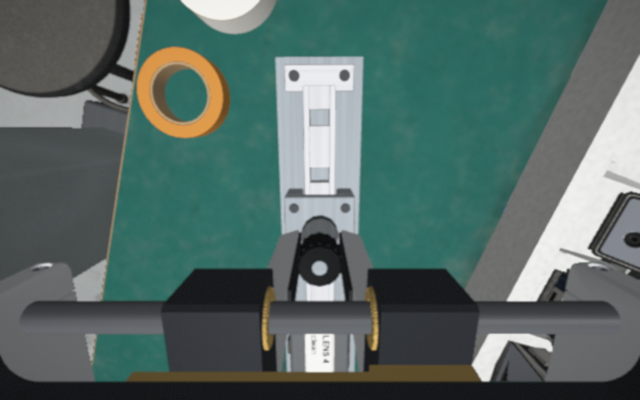

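The knob rose 15 mm and the −5.4 N reading is the spring, so the pin is clear. Sliding 40 mm towards the case with the pin held up.

```bash
python3 -m creep '[[[-0.08,0,0],0,0.1],[[-0.16,0,0],0,0.1],[[-0.24,0,0],0,0.1],[[-0.34,0,0],0,0.1],[[-0.44,0,0],0,0.1],[[-0.54,0,0],0,0.1],[[-0.62,0,0],0,0.1],[[-0.7,0,0],0,0.1],[[-0.75,0,0],0,0.1],[[-0.8,0,0],0,0.1],[[-0.8,0,0],0,0.1],[[-0.8,0,0],0,0.1]]' 30;  python3 - <<'E'
from h import *
from station import vision,telemetry
o=telemetry.get_obs();c=vision.camera("wrist");cv2.imwrite("pics/w7.png",c["img"][:,:,::-1])
np.savez("pics/w7.npz",**c,pos=o["ee_pos"],rot=o["eef_rot"])
n=np.array([.5402,.1225]);a=.300
fx=np.array([np.cos(a),np.sin(a)]);fy=np.array([-fx[1],fx[0]])
p=o["ee_pos"][:2]-n;print("tcp fix",p@fx,p@fy,"F fix",o["force"][:2]@fx,o["force"][:2]@fy)
P=cloud(c,o);F=np.stack([(P[...,:2]-n)@fx,(P[...,:2]-n)@fy,P[...,2]],-1)
Q=P[255:275,310:326].reshape(-1,3);print("knob top",np.nanmax(Q[:,2]))
m=(abs(F[...,0])<.03)&(F[...,1]>.08)&(F[...,1]<.18)&(abs(F[...,2]-.035)<.004);print("sect back edge",F[m].max(0),F[m].min(0))
plan([.5068,.2314,.067],1.871)
E
```

```text
time_s: 10.1
ee_pos: [0.5186, 0.1934, 0.0823]
eef_rot: [-3.14, 0.0, 1.87]
force: [-5.4, -3.0, -5.3]
grip_width: 0.0233
tcp fix 0.0003413173534191586 0.07413795238480207 F fix -6.038164486862246 -1.2329320589496313
knob top 0.09500750742927286
sect back edge [0.02522342 0.10051343 0.03896986] [-0.02477639  0.08000855  0.03101987]
pos [0.5186 0.1934 0.0823] rot [-3.1404e+00  2.0000e-04  1.8701e+00] rows t [ 0.796 -0.001  0.305] twist -0.006 F [-5.2 -2.5 -5.8] w 0.0233 t 10.15 q [ 0.29  0.47  1.65 -0.    1.03 -0.01]
```

View pics/w7.png

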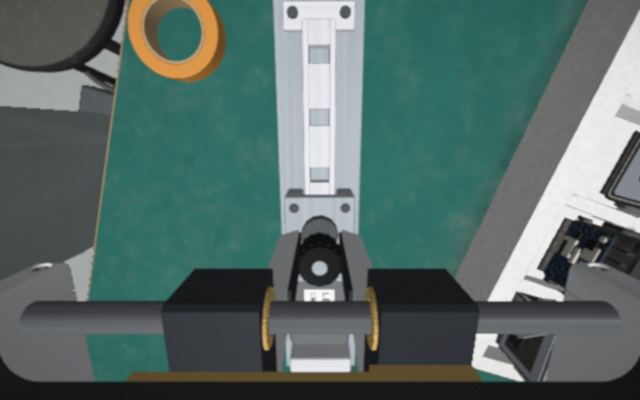

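The back edge of the section moved from 140.5 to 100.5 mm, and three free holes now show behind it. The travel is 40 mm, so I'm lowering the pin.

```bash
python3 -m creep '[[[0,0,0.06],0,0.1],[[0,0,0.12],0,0.1],[[0,0,0.18],0,0.1],[[0,0,0.24],0,0.1],[[0,0,0.29],0,0.1],[[0,0,0.32],0,0.1],[[0,0,0.32],0,0.1],[[0,0,0.32],0,0.1]]' 30;  python3 - <<'E'
from h import *
from station import vision,telemetry
o=telemetry.get_obs();c=vision.camera("wrist");cv2.imwrite("pics/w8.png",c["img"][:,:,::-1])
n=np.array([.5402,.1225]);a=.300
fx=np.array([np.cos(a),np.sin(a)]);fy=np.array([-fx[1],fx[0]])
p=o["ee_pos"][:2]-n;print("tcp fix",p@fx,p@fy,"F fix",o["force"][:2]@fx,o["force"][:2]@fy)
P=cloud(c,o);F=np.stack([(P[...,:2]-n)@fx,(P[...,:2]-n)@fy,P[...,2]],-1)
Q=P[255:275,310:326].reshape(-1,3);print("knob top",np.nanmax(Q[:,2]))
m=(abs(F[...,0])<.03)&(F[...,1]>.08)&(F[...,1]<.18)&(abs(F[...,2]-.035)<.004);print("sect back edge",F[m].max(0))
plan([.5068,.2314,.067],1.871)
for s in ["side","scene"]:
    c=vision.camera(s);cv2.imwrite(f"pics/{s}8.png",c["img"][:,:,::-1])
E
```

```text
time_s: 10.95
ee_pos: [0.5188, 0.1935, 0.0674]
eef_rot: [-3.141, 0.0, 1.87]
force: [-9.3, -4.7, 6.9]
grip_width: 0.0232
tcp fix 0.0005489543320864072 0.07414324203994335 F fix -10.263948308531132 -1.7920605499012405
knob top 0.07997904235967437
sect back edge [0.02524562 0.1004916  0.0389815 ]
pos [0.5188 0.1935 0.0674] rot [-3.1411e+00  3.0000e-04  1.8703e+00] rows t [ 0.795 -0.006  0.008] twist -0.005 F [-10.7  -3.3   7.7] w 0.0234 t 11.0 q [ 0.29  0.49  1.66 -0.    1.   -0.01]
```

View pics/w8.png

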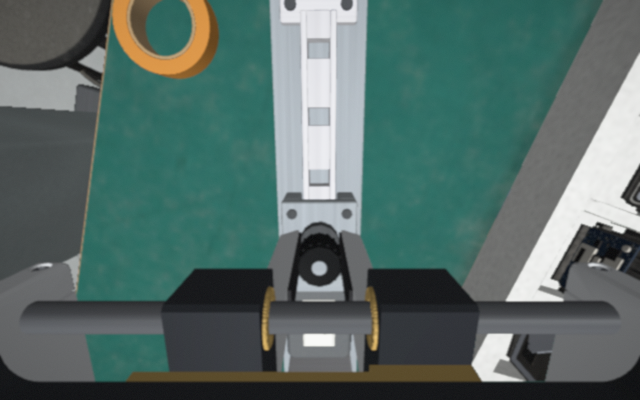

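View pics/scene8.png

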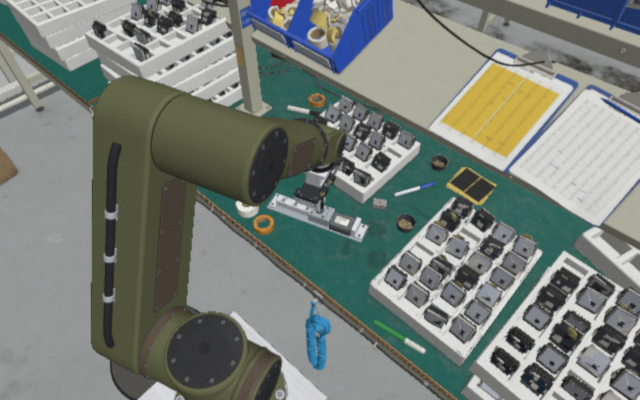

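The TCP is back at 67.4 mm, the same height as when it gripped with the pin home, and about 7 N of upward reaction confirms it has bottomed. I'll relieve the ~10 N side load a little, hold, and check the case and section.

```bash
python3 -m creep '[[[0,-0.01,0],0,0.1],[[0,-0.02,0],0,0.1],[[0,-0.02,0],0,0.1],[[0,-0.02,0],0,0.1],[[0,-0.02,0],0,0.1],[[0,-0.02,0],0,0.1]]' 30;  python3 - <<'E'
from h import *
from station import vision,telemetry
o=telemetry.get_obs()
n=np.array([.5402,.1225]);a=.300
fx=np.array([np.cos(a),np.sin(a)]);fy=np.array([-fx[1],fx[0]])
p=o["ee_pos"][:2]-n;print("tcp fix",p@fx,p@fy,o["ee_pos"][2],"F fix",o["force"][:2]@fx,o["force"][:2]@fy,o["force"][2],o["grip_width"],o["moment"])
for s in ["scene","side"]:
    c=vision.camera(s);im=c["img"]
    y0,x0,h,w=(180,240,70,150) if s=="scene" else (160,250,90,160)
    cv2.imwrite(f"pics/{s}9.png",cv2.resize(im[y0:y0+h,x0:x0+w,::-1],None,fx=5,fy=5,interpolation=2))
    P=cloud(c);F=np.stack([(P[...,:2]-n)@fx,(P[...,:2]-n)@fy,P[...,2]],-1)
    m=(abs(F[...,0])<.035)&(F[...,1]>-.033)&(F[...,1]<.033)&(abs(F[...,2]-.024)<.004);Q=F[m]
    print(s,"case",len(Q),np.percentile(Q,[1,50,99],axis=0).round(4).tolist())
E
```

```text
time_s: 11.7
ee_pos: [0.5186, 0.1934, 0.0674]
eef_rot: [3.14, 0.0, 1.87]
force: [-5.0, -2.1, 7.1]
grip_width: 0.0232
tcp fix 0.00028426728109953795 0.07415167910913396 0.06740194979194086 F fix -5.383434233179216 -0.5516125471688524 7.0924801481264375 0.023248510852421102 [-0.47871796  0.99818305  0.00380952]
scene case 286 [[-0.027, -0.0322, 0.0207], [-0.0031, 0.0, 0.0245], [0.0238, 0.0308, 0.0278]]
side case 118 [[-0.0261, -0.0267, 0.0205], [-0.0032, 0.0048, 0.0232], [0.023, 0.0327, 0.0274]]
```

View pics/scene9.png

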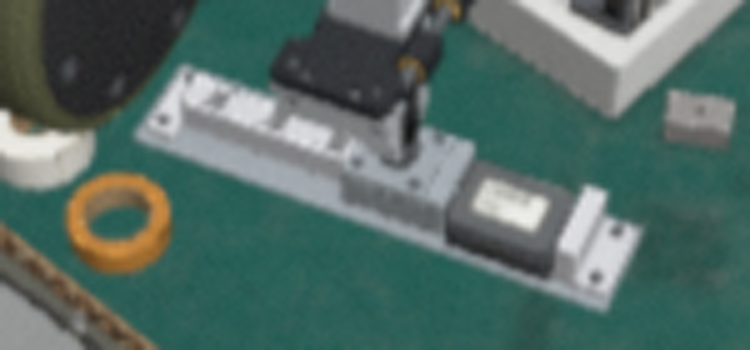

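View pics/side9.png

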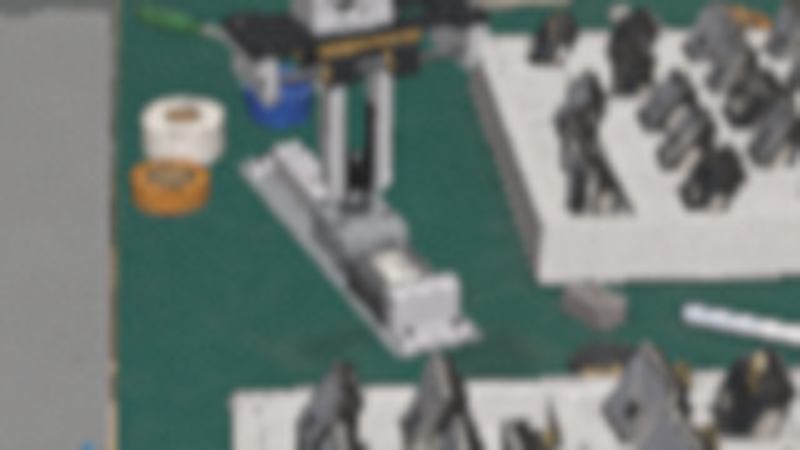

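Both views show the case flat on the pad between the two jaws (scene crop at about (510,210)). The gripper still holds the knob and the bystanders are untouched. Handing in.

```bash
python3 -c "
from station import ctrl
print(ctrl.hand_in())"
```

```text
the job is handed in; nothing more can be done
None
```

The job is done and handed in at about 12 s of the 48 s allowed. I gripped the lens case across its 50 mm side, slid it along the bench onto the pad, and let it go. Then I pulled the knob up 15 mm, slid the section 40 mm towards the case, and lowered the pin into the next hole, ending with the knob gripped at 30 N.

**Last checks:**
- **Pin:** the gripper is at 67.4 mm height, the same as when it first gripped the knob with the pin home. About 7 N of upward reaction shows it is seated.
- **Section:** its back edge moved from 140.5 to 100.5 mm, and the knob is 74 mm along the rail, in line with the next hole.
- **Case:** it lies flat between both jaws. The wrist camera, after I released it, put its centre at (-0.7, +2.7) mm from the nest and within 1° of square. The coarser scene and side views afterwards put it 1.5 to 3 mm towards the robot, which is within their noise.
- **Other objects:** in the final scene and side pictures, I saw no sign that anything else had moved.

About 5 N of side load on the knob remained; I had eased it from about 10 N. No check failed.

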